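Demould two plaster printing stamps and gauge them

ROBOT

A 6-joint arm with a two-finger parallel gripper is mounted at the origin on the work surface. World frame = base frame: x ahead of the robot, y to its left, z up, the work surface at z = 0. Lengths are in mm, angles in rad, forces in N, time in s.
With the tool pointing down it reaches from about 350 to 875 mm from the base axis. Payload 4.2 kg.
Tool frame: the origin (TCP) lies at the very end of the fingers, on their centre line; the grasp point (between the pads) lies 19 mm behind it; z points along the fingers, y is the line along which they close (so a half turn about z gives the same grasp; the last joint's range is limited). The gripper opens to 85 mm and grips with 20 to 120 N. Pads are 22 mm wide; open, the fingers measure 114 mm over their backs; the gripper's body (76 mm by 85 mm) begins 54 mm behind the grasp point. The pads swing forward as they close: fully open they stand 13 mm farther back than shut.
Start: joints at [-0.962, 0.385, 0.008, 0, -1.194, -0.259], TCP at [214.208, -587.124, 231.312] pointing down, gripper open.
Joint ranges: [-3.14, 3.14], [-1.21, 2.06], [-1.07, 1.41], [-3.16, 2.05], [-2.99, -0.16], [-3.1, 3.1]. Speed limits (rad/s): [2.79, 2.79, 3.14, 3.14, 3.14, 3.14].

INTERFACE

Orientations are given as a unit quaternion [x, y, z, w].
In Python, from bench import read_state, get_image, get_calibration, job_done gives the robot as it stands.
- The arm moves only by the shell command python3 -m creep 'ROWS'. ROWS is a JSON object of lists of equal length, an entry for each row: "translation": the shift along the world's x, y, z in cm, a list of three; "delta_rot": the turn, a rotation vector about the world's x, y, z in degrees, a list of three; "hand": the finger opening in cm, from 0 to 8.54. A call has 1 to 8 rows; each row is the pose to reach, as a shift and turn from the pose commanded when the call began; what a row does not reach only later rows make up. A row lasts 1/8 s, in which the tool goes at most 62.5 mm and 10.7 degrees, less where a joint would pass 70% of its speed; a pose out of reach is approached as far as the arm can. A call with a gripper value outside its range is refused whole. The fingers move at their own pace and stop on an object; the grip force is fixed at half the most. Time passes only in rows, so rows that repeat a pose let the fingers close. It gives the time, the measured TCP pose, the force, the opening and the grip force at its end, in the units of the state.
- read_state(): the state, without advancing time (a new reading comes with each control period).
- get_image(name): name is "side" or "top" or "wrist"; returns (picture, depth): 400x640x3 uint8, red, green, blue; 400x640 float32, mm along the optical axis (not along the pixel's ray), 0 where there is no reading.
- get_calibration(name): a dict with "intrinsics" (3x3 intrinsics, pixels), "dist" ([k1, k2, p1, p2, k3] as OpenCV has them; the pictures are not rectified), "xyz" and "attitude" of the camera in the world. Camera axes: x right, y down, z forward; pixel columns grow to the right and rows downward; lengths in mm; the calibration is good to about 2 mm. A picture is of the moment at which its call begins: read the wrist's pose just before it. get_calibration takes no time and is no camera call; for the wrist camera it gives the pose at the moment of the call.
- job_done(): hands the job in; it is judged then, once.
The state is a dict: "clock": time; "joints": joint angles; "joint_vel": joint speeds; "joint_efforts": joint torques, N m; "position": TCP position; "ee_rot": TCP orientation; "contact_force": force on the tool from outside, world axes, zero at the start; "wrist_torque": the same for the moment, N m; "gripper_width": finger opening in mm; "grasp_force": force on a finger pad.
Only numpy, scipy, OpenCV 4.12 (cv2) and the standard library are available. Lean on these libraries where they do the work, as an engineer would, in place of code of your own. Each camera call takes 0.05 s, during which the arm holds its last target. There are 200 camera calls.

TASK

Lift both cast plaster stamps out of their sloping wooden moulds and sort them by the gauge. The stamp that fits between the gauge's two metal rails is set down flat on the board in front of the rails (the end nearer the robot), slid through between them without being lifted, and left lying flat on the board wholly past the rails; the stamp that is too wide is laid flat, ridge up, on the floor of the grey tray. The plaster is brittle, so do not drop or force the stamps, and leave the bottle, the jar and the stack of sheets as they stand.

Things in the scene. Friction and masses are not known exactly. Their poses are not given: they have to be found in the camera images.
- stamp_narrow: Narrow plaster stamp, 160 g: slab 52 (x) by 90 (y) by 24 mm high (z) with a gripping ridge in the middle of its top, 18 mm thick (x), 64 mm long (y), rising 30 mm above the slab. Origin: centre of the slab's underside. Starts seated in mould_narrow, slab top flush with the mould's face, leaning with it; it comes out along its own +z.
- stamp_wide: The wide cast plaster stamp, 190 g: the same shape and sizes as the narrow one but 64 mm wide (its x), too wide for the gauge. Origin: centre of the slab's underside. It starts seated in mould_wide in the same way.
- mould_narrow: Fixed wooden casting form, base about 110 (x) by 137 mm (y). Origin: centre of its underside on the table, z up. Its open pocket leans 28 degrees from level towards its own -x, which points to the robot's side of the table; 24 mm deep, 1.5 mm play on every side of the narrow stamp, frame round it 22 to 24 mm wide, highest edge 91 mm above the table.
- mould_wide: The same kind of form for the wide stamp, base about 113 mm by 137 mm, pocket leaning 36 degrees towards its own -x, 24 mm deep, 1.5 mm play; its highest edge is 108 mm above the table.
- gauge: Fixed plywood board 120 (x) by 280 (y) by 12 mm thick; on it two aluminium rails, 22 mm wide, 18 mm high, 60 mm long (y = -30 to +30 mm), with a clear gap of 57 mm between them centred on x = 0. Origin: centre of the board's underside. Stamps slide along +y, roughly away from the robot: entry y = -140 to -30 mm, exit y = 30 to 140 mm, surface at z = 12 mm.
- tray: Fixed open grey tray, 130 mm (x) by 170 mm (y) outside, 30 mm high, walls and floor 5 mm thick. Origin: centre of its underside.
- bottle: White glue bottle with red cap, 54 mm across, 165 mm tall, standing loose. Origin: centre of its underside. To be left alone.
- jar: Green glass jar, 72 mm across, 85 mm tall, standing loose. Origin: centre of its underside. To be left alone.
- sheets: Loose stack of handmade sheets, 100 mm (x) by 140 mm (y) by 30 mm high, 600 g. Origin: centre of its underside. To be left alone.

How it is judged (in metres and radians):
On the way, in this order (a step that is already met when the one before it is completed fails the run):
1. the narrow stamp is out of its mould (distance of stamp_narrow from where it was at the start of the episode above 0.06 m), for 0.05 s.
2. the narrow stamp lies flat on the gauge board before the rails, in line with the gap (angle between stamp_narrow's own z axis and vertical below 0.1 rad and angle between the y axis of stamp_narrow and the y axis of gauge, either way round below 0.15 rad and z of stamp_narrow in the frame of gauge between 0.006 and 0.0165 m and y of stamp_narrow in the frame of gauge between -0.14 and -0.065 m and x of stamp_narrow in the frame of gauge between -0.02 and 0.02 m), for 0.05 s.
3. the narrow stamp is between the rails, flat on the board (angle between stamp_narrow's own z axis and vertical below 0.1 rad and angle between the y axis of stamp_narrow and the y axis of gauge, either way round below 0.15 rad and z of stamp_narrow in the frame of gauge between 0.006 and 0.0165 m and y of stamp_narrow in the frame of gauge between -0.02 and 0.02 m and x of stamp_narrow in the frame of gauge between -0.006 and 0.006 m).
At the end, for the whole second after the job is handed in: The narrow stamp lies flat (within 0.1 rad), ridge up, on the gauge board with its centre 73 to 120 mm past the middle of the rails and within 40 mm of the centre line; the wide stamp lies flat (within 0.1 rad), ridge up, on the tray's floor; both released and at rest (angle between each of stamp_narrow, stamp_wide's own z axis and vertical below 0.1 rad and z of stamp_narrow in the frame of gauge between 0.006 and 0.0165 m and y of stamp_narrow in the frame of gauge between 0.073 and 0.12 m and x of stamp_narrow in the frame of gauge between -0.04 and 0.04 m and linear speed of each of stamp_narrow, stamp_wide below 0.02 m/s and z of stamp_wide in the frame of tray between 0 and 0.0095 m and x of stamp_wide in the frame of tray between -0.05 and 0.05 m and y of stamp_wide in the frame of tray between -0.06 and 0.06 m); the robot touches nothing.
It fails at once if the narrow stamp is lifted over the rails or out from between them (raised 10 to 48 mm above the board between the rails) (y of stamp_narrow in the frame of gauge between -0.045 and 0.045 m and x of stamp_narrow in the frame of gauge between -0.02 and 0.02 m and z of stamp_narrow in the frame of gauge between 0.022 and 0.06 m).
It fails at once if a stamp is dropped (moves at over 0.5 m/s, a free fall of some 13 mm, while no finger touches it) ((linear speed of stamp_narrow above 0.5 m/s and contact force between stamp_narrow and the fingers below 0.2 N) or (linear speed of stamp_wide above 0.5 m/s and contact force between stamp_wide and the fingers below 0.2 N)).
It fails at once if a held stamp is rammed against the gauge or the tray with more than 150 N ((contact force between stamp_narrow and gauge above 150 N and contact force between stamp_narrow and the fingers above 0.2 N) or (contact force between stamp_wide and gauge above 150 N and contact force between stamp_wide and the fingers above 0.2 N) or (contact force between stamp_wide and tray above 150 N and contact force between stamp_wide and the fingers above 0.2 N)).
It fails at once if the bottle, jar or stack of sheets is pushed more than 20 mm or tipped (distance of any of bottle, jar, sheets from where it was at the start of the episode above 0.02 m or angle between any of bottle, jar, sheets's own z axis and vertical above 0.25 rad).
It also fails if it takes over 72 s, if anything falls off the work surface, if the arm or the gripper's body presses on something with over 40 N, if the wrist force passes 120 N, or if a joint passes its speed limit or range.

## Working session

There is one attempt and no reset: what is moved stays moved. The work goes in short steps, Python scripts to look and compute and a shell command to move; the robot and the scene stay as the last step left them, time stands still between calls to the robot, and variables do not carry over. Pictures are saved under pics/ and viewed, at most 13 in all, crops included, and the job is handed in when it is done.

```bash
mkdir -p pics; ls; cat > h.py <<'E'
import numpy as np, cv2
from bench import *
from scipy.spatial.transform import Rotation as R
def pts(name,depth,cal):
    K=np.array(cal["intrinsics"],float);d=np.array(cal["dist"],float)
    h,w=depth.shape
    u,v=np.meshgrid(np.arange(w),np.arange(h))
    n=cv2.undistortPoints(np.stack([u,v],-1).reshape(-1,1,2).astype(np.float32),K,d).reshape(h,w,2)
    p=np.dstack([n[...,0]*depth,n[...,1]*depth,depth])
    q=np.array(cal["attitude"],float)
    M=q if q.shape==(3,3) else R.from_quat(q).as_matrix()
    P=p@M.T+np.array(cal["xyz"]); P[depth<=0]=np.nan
    return P
def grab(name):
    cal=get_calibration(name); im,de=get_image(name)
    return im,pts(name,np.asarray(de),cal)
E
python3 - <<'E'
from h import *
for n in ("top","side"):
    c=get_calibration(n);print(n,c)
    im,P=grab(n);cv2.imwrite(f"pics/{n}0.png",im[...,::-1]);np.savez(f"{n}0.npz",im=im,P=P)
print(read_state())
E
```

```text
pics
top {'intrinsics': array([[407.08591721,   0.        , 314.97749214],
       [  0.        , 407.08591721, 202.79464881],
       [  0.        ,   0.        ,   1.        ]]), 'dist': array([-0.05747092,  0.        ,  0.        ,  0.        ,  0.        ]), 'xyz': array([ 456.21005719,   17.1073986 , 1185.7475473 ]), 'attitude': array([ 0.70841924, -0.70476544,  0.02998822, -0.02342123])}
side {'intrinsics': array([[396.10813902,   0.        , 314.61975   ],
       [  0.        , 396.10813902, 195.5662104 ],
       [  0.        ,   0.        ,   1.        ]]), 'dist': array([-0.0338606,  0.       ,  0.       ,  0.       ,  0.       ]), 'xyz': array([244.74704386, 678.25423425, 650.24727517]), 'attitude': array([-0.1715115 ,  0.88528805, -0.42322588,  0.08791317])}
{'clock': 0.1, 'joints': array([-9.62404355e-01,  3.85462911e-01,  6.76516313e-03, -4.50188638e-04,
       -1.19400027e+00, -2.58599765e-01]), 'joint_vel': array([ 0.00143982, -0.00104773,  0.00214733,  0.00160096,  0.00028481,
       -0.00059547]), 'joint_efforts': array([-5.34542669e-04, -3.93320954e+01,  1.88931388e+01,  4.19799730e+00,
       -2.60286950e-03,  5.53725556e-06]), 'position': array([ 214.0292219 , -586.65328871,  230.3398766 ]), 'ee_rot': array([-1.73923989e-01,  9.84758599e-01,  9.50777539e-04, -2.09526019e-04]), 'contact_force': array([-0.39269664,  0.26512251, -1.04258066]), 'wrist_torque': array([-0.02190499, -0.00561118, -0.01974305]), 'grasp_force': 0.0, 'gripper_width': 85.19680037183637}
```

View pics/top0.png

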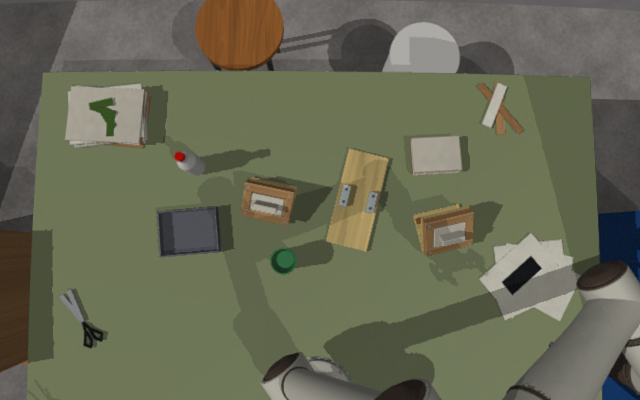

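View pics/side0.png

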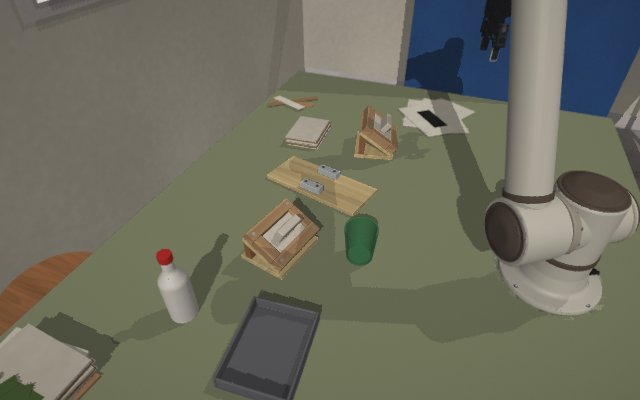

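Top view: moulds at about px (268,203) and (446,230), gauge (358,200), tray (189,231), jar (284,260), bottle (188,161) and sheets (436,155). Next I fit planes to the point cloud.

```bash
python3 - <<'E'
from h import *
D=np.load("top0.npz");P=D["P"];im=D["im"]
print("table",[P[v,u].round(0) for u,v in ((250,280),(400,280),(320,120))])
for n,(u0,u1,v0,v1) in dict(A=(235,305,170,230),B=(408,482,198,262)).items():
    Q=P[v0:v1,u0:u1].reshape(-1,3);Q=Q[np.isfinite(Q[:,0])&(Q[:,2]>15)]
    rng=np.random.default_rng(0);best=0
    for _ in range(3000):
        a=Q[rng.choice(len(Q),3,0)];m=np.cross(a[1]-a[0],a[2]-a[0]);L=np.linalg.norm(m)
        if L<50: continue
        m/=L;m*=np.sign(m[2])
        if m[2]>.93 or m[2]<.7 or m[0]>0:continue
        I=abs((Q-a[0])@m)<2.5
        if I.sum()>best:best=I.sum();bi=I
    c=Q[bi].mean(0);m=np.linalg.svd(Q[bi]-c)[2][2];m*=np.sign(m[2])
    print(n,len(Q),best,"c",c.round(1),"n",m.round(3),"tilt",np.degrees(np.arccos(m[2])).round(1),"az",np.degrees(np.arctan2(m[1],m[0])).round(1),"rms",((Q[bi]-c)@m).std().round(2),"zmax",np.nanpercentile(Q[:,2],99.5))
    # ridge points: above plane
    h=(Q-c)@m;r=Q[(h>18)];print("ridge n",len(r),r.mean(0).round(1),h.max().round(1))
for n,(u0,u1,v0,v1) in dict(A=(235,305,170,230),B=(408,482,198,262),G=(320,395,145,255)).items():
    c=cv2.resize(im[v0:v1,u0:u1],None,fx=5,fy=5,interpolation=cv2.INTER_CUBIC);D and cv2.imwrite(f"pics/c{n}.png",c[...,::-1])
a,b,g=[cv2.imread(f"pics/c{k}.png") for k in "ABG"]
H=g.shape[0];W=a.shape[1]+g.shape[1]
o=np.zeros((620,400+375,3),np.uint8);o[:300,:350]=a;o[305:305+min(315,b.shape[0]),:370]=b[:315];o[:550,400:775]=g
cv2.imwrite("pics/crop1.png",o[:600])
E
```

```text
table [array([322., 192.,   3.]), array([ 323., -242.,   -2.]), array([793.,  -7.,   0.])]
A 1898 1114 c [541.3 139.8  68.1] n [-0.453  0.099  0.886] tilt 27.6 az 167.7 rms 1.3 zmax 96.16343933967755
ridge n 169 [525.9 142.3  91.8] 33.7
B 2127 1169 c [ 459.9 -359.5   77.1] n [-0.566 -0.14   0.812] tilt 35.7 az -166.2 rms 1.22 zmax 107.8114736939076
ridge n 175 [ 441.1 -364.7   96.9] 34.3
```

View pics/crop1.png

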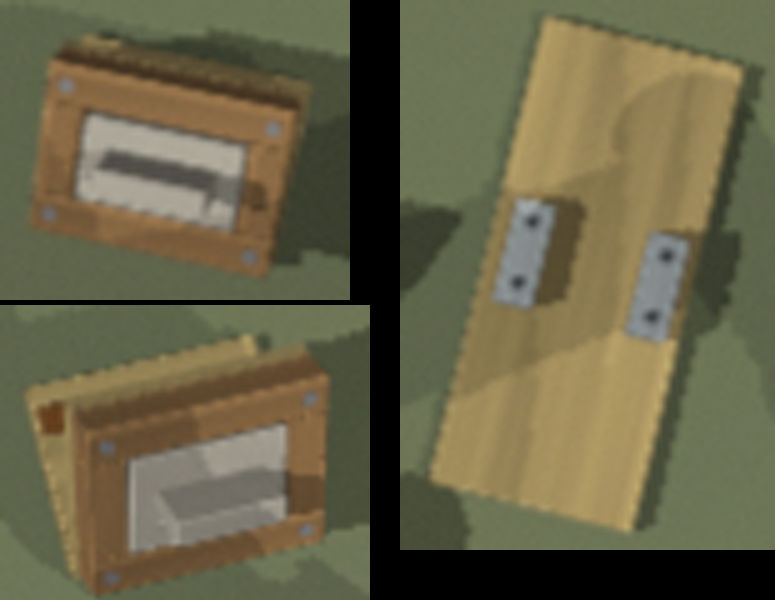

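Tilts identify A (left) as narrow and B (right) as wide. Corners read off the crop next.

```bash
cat >> h.py <<'E'
def ray(name,uv,p0,n,cal=None):
    cal=cal or get_calibration(name)
    K=np.array(cal["intrinsics"],float);d=np.array(cal["dist"],float)
    x=cv2.undistortPoints(np.array(uv,float).reshape(-1,1,2),K,d).reshape(-1,2)
    q=np.c_[x,np.ones(len(x))]@R.from_quat(cal["attitude"]).as_matrix().T
    o=np.array(cal["xyz"]);t=((np.array(p0)-o)@n)/(q@np.array(n))
    return o+q*t[:,None]
E
python3 - <<'E'
from h import *
def px(l,o): return (np.array(l)+.5)/5-.5+np.array(o)
Z=[0,0,1]
def rep(n,C):
    print(n,"centre",C.mean(0).round(1),"sides",np.linalg.norm(C-np.roll(C,-1,0),axis=1).round(1))
    e=(C[0]+C[1]-C[2]-C[3]);f=(C[1]+C[2]-C[0]-C[3])
    print("   up az",np.degrees(np.arctan2(e[1],e[0])).round(1)," right az",np.degrees(np.arctan2(f[1],f[0])).round(1))
rep("A",ray("top",px([(83,112),(247,145),(235,228),(75,198)],(235,170)),[541.3,139.8,68.1],np.array([-.453,.099,.886])))
rep("B",ray("top",px([(128,155),(287,120),(287,212),(128,246)],(408,198)),[459.9,-359.5,77.1],np.array([-.566,-.14,.812])))
rep("G",ray("top",px([(145,15),(343,65),(232,532),(32,483)],(320,145)),[0,0,12],Z))
rep("Lr",ray("top",px([(118,196),(155,201),(132,307),(94,301)],(320,145)),[0,0,30],Z))
rep("Rr",ray("top",px([(253,231),(290,240),(267,342),(227,337)],(320,145)),[0,0,30],Z))
rep("tray",ray("top",[(157,208),(219,206),(221,253),(160,257)],[0,0,30],Z))
rep("jar",ray("top",[(271,250),(296,250),(296,272),(271,272)],[0,0,85],Z))
rep("bot",ray("top",[(175,152),(185,152),(185,162),(175,162)],[0,0,165],Z))
E
```

```text
A centre [537.4 140.4  66. ] sides [91.8 50.8 91.  52.2]
   up az -9.5  right az -100.7
B centre [ 455.3 -362.7   73.4] sides [90.6 64.2 93.4 63. ]
   up az 13.2  right az -78.0
G centre [ 557.1 -116.3   12. ] sides [119.6 280.1 118.4 280.9]
   up az -13.6  right az -103.7
Lr centre [567.  -77.7  30. ] sides [21.4 62.3 21.9 61.8]
   up az -12.6  right az -98.0
Rr centre [ 546.7 -154.6   30. ] sides [21.8 60.  23.  62.7]
   up az -13.6  right az -100.0
tray centre [461.6 363.7  30. ] sides [178.4 133.4 174.3 139.7]
   up az 4.5  right az -86.8
jar centre [382.4  90.8  85. ] sides [67.2 58.7 67.  58.7]
   up az 0.5  right az -89.7
bot centre [648.6 352.1 165. ] sides [25.8 25.8 25.7 25.8]
   up az 2.0  right az -89.9
```

```bash
cat >> h.py <<'E'
def frame(tilt,yaw):  # mould frame: columns x (upslope), y, z (normal)
    t=np.radians(tilt);y=np.radians(yaw)
    x=np.array([np.cos(t)*np.cos(y),np.cos(t)*np.sin(y),np.sin(t)])
    n=np.array([-np.sin(t)*np.cos(y),-np.sin(t)*np.sin(y),np.cos(t)])
    return np.c_[x,np.cross(n,x),n]
def tool(F,sgn): # tool z=-n, tool y = sgn*x
    z=-F[:,2];y=sgn*F[:,0];return np.c_[np.cross(y,z),y,z]
def delta(T,p,s=None):
    s=s or read_state();r=R.from_matrix(T)*R.from_quat(s["ee_rot"]).inv()
    print("dt_cm",((np.array(p)-s["position"])/10).round(2),"rv",np.degrees(r.as_rotvec()).round(1))
E
python3 - <<'E'
from h import *
F=frame(28,-11);n=F[:,2];c=np.array([537.4,140.4,66])
for s in (1,-1): delta(tool(F,s),c+n*130)
E
```

```text
dt_cm [26.35 73.87 -4.96] rv [  25.6  -21.9 -118.2]
dt_cm [26.35 73.87 -4.96] rv [-19.1 -22.3  57.7]
```

```bash
python3 -m creep '{"translation":[[20,20,5],[20,20,5],[20,20,5],[20,20,5],[20,20,5],[26,50,5],[26,50,5],[26,50,5]],"delta_rot":[[-2,-3,8],[-5,-6,15],[-8,-8,23],[-10,-11,30],[-12,-14,38],[-15,-17,46],[-17,-20,53],[-19.1,-22.3,57.7]],"hand":[6,6,6,6,6,6,6,6]}'
python3 - <<'E'
from h import *
F=frame(28,-11);n=F[:,2];c=np.array([537.4,140.4,66]);delta(tool(F,-1),c+n*130);print(read_state()["joints"])
E
```

```text
clock: 1.1
position: [451.1, -201.6, 281.6]
ee_rot: [-0.617, 0.748, -0.188, 0.155]
contact_force: [0.6, 0.3, 0.8]
gripper_width: 60.1
grasp_force: 0.0
dt_cm [  2.64  35.37 -10.08] rv [ 0.1  0.2 -0.1]
[-0.05075329 -0.10905038 -0.58937915  0.11720156 -0.60477977 -0.21986979]
```

```bash
python3 -m creep '{"translation":[[2.6,35.4,0],[2.6,35.4,0],[2.6,35.4,0],[2.6,35.4,0],[2.6,35.4,-3],[2.6,35.4,-10],[2.6,35.4,-10],[2.6,35.4,-10]],"delta_rot":[[0,0,0],[0,0,0],[0,0,0],[0,0,0],[0,0,0],[0,0,0],[0,0,0],[0,0,0]],"hand":[6,6,6,6,6,6,6,6]}'
python3 - <<'E'
from h import *
F=frame(28,-11);n=F[:,2];c=np.array([537.4,140.4,66]);delta(tool(F,-1),c+n*130)
c=get_calibration("wrist");im,P=grab("wrist");np.savez("w1.npz",im=im,P=P,xyz=c["xyz"],att=c["attitude"]);cv2.imwrite("pics/w1.png",im[...,::-1])
E
```

```text
clock: 2.1
position: [475.8, 149.7, 178.4]
ee_rot: [-0.618, 0.748, -0.188, 0.151]
contact_force: [0.4, -0.3, 0.4]
gripper_width: 59.8
grasp_force: 0.0
dt_cm [0.17 0.23 0.24] rv [ 0.4 -0.2 -0. ]
```

View pics/w1.png

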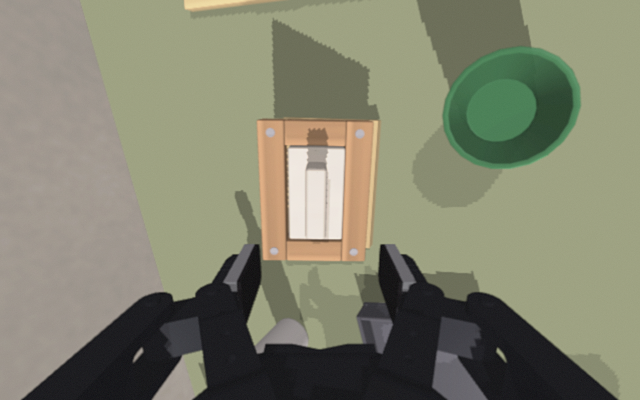

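The wrist view shows mould A squarely: slab corners at about (287,146), (345,147), (342,240), (288,239), with the ridge at columns 305–328. I'll fit the plane here for a finer pose.

```bash
cat >> h.py <<'E'
def refine(im,P,box,c0,F0,cal,corners):
    """face plane fit, slab outline by brightness, ridge top points"""
    u0,u1,v0,v1=box
    Q=P[v0:v1,u0:u1].reshape(-1,3);Q=Q[np.isfinite(Q[:,0])];n=F0[:,2];c=np.array(c0,float)
    I=abs((Q-c)@n)<6
    for k in range(6):
        c=Q[I].mean(0);n=np.linalg.svd(Q[I]-c,full_matrices=False)[2][2];n*=np.sign(n[2]);h=(Q-c)@n;I=abs(h)<(4 if k<2 else 2.5)
    print("plane tilt",np.degrees(np.arccos(n[2])).round(2),"az",np.degrees(np.arctan2(-n[1],-n[0])).round(2),"n",I.sum())
    C=ray("wrist",corners,c,n,cal);print("slab centre",C.mean(0).round(1),np.linalg.norm(C-np.roll(C,-1,0),axis=1).round(1))
    e=C[0]+C[1]-C[2]-C[3];print("long axis az",np.degrees(np.arctan2(e[1],e[0])).round(1),"xcomp", (e/np.linalg.norm(e)).round(3))
    h=(Q-c)@n;r=Q[(h>26)&(h<36)];rc=r.mean(0);print("ridge h",np.median((r-c)@n).round(1),"N",len(r),"foot",(rc-30*n).round(1))
    x=F0[:,0];y=F0[:,1];q=r-rc;print("ridge extents x,y",np.ptp(np.percentile(q@x,[2,98])).round(1),np.ptp(np.percentile(q@y,[2,98])).round(1))
    return c,n
E
python3 - <<'E'
from h import *
D=np.load("w1.npz");cal=dict(get_calibration("wrist"));cal["xyz"]=D["xyz"];cal["attitude"]=D["att"]
refine(D["im"],D["P"],(258,372,122,262),[537.4,140.4,66],frame(28,-11),cal,[(287,146),(345,147),(342,240),(288,239)])
E
```

```text
plane tilt 28.08 az -11.78 n 13010
slab centre [538.8 142.4  65.6] [52.  90.9 53.2 90.7]
long axis az -101.7 xcomp [-0.202 -0.979  0.001]
ridge h 29.8 N 1487 foot [537.9 140.4  65. ]
ridge extents x,y 17.0 60.6
```

```bash
python3 - <<'E'
from h import *
F=frame(28,-11.8);n=F[:,2];c=np.array([538.2,141.2,65.5])
for h in (60,5): delta(tool(F,-1),c+n*h)
E
```

```text
dt_cm [ 3.4  -0.29 -6.19] rv [ 0.2 -0.  -0.7]
dt_cm [  5.93  -0.82 -11.04] rv [ 0.2 -0.  -0.7]
```

```bash
python3 -m creep '{"translation":[[3.4,-0.3,-6.2],[3.4,-0.3,-6.2],[4.2,-0.5,-7.8],[5.0,-0.7,-9.4],[5.5,-0.8,-10.4],[5.7,-0.8,-10.8],[5.7,-0.8,-10.8]],"delta_rot":[[0.2,0,-0.7],[0.2,0,-0.7],[0.2,0,-0.7],[0.2,0,-0.7],[0.2,0,-0.7],[0.2,0,-0.7],[0.2,0,-0.7]],"hand":[6,6,6,6,6,6,6]}'
python3 - <<'E'
from h import *
F=frame(28,-11.8);n=F[:,2];c=np.array([538.2,141.2,65.5])
delta(tool(F,-1),c+n*5);print(F.T@(read_state()["position"]-c))
E
```

```text
clock: 3.02
position: [535.7, 147.9, 82.9]
ee_rot: [-0.613, 0.753, -0.188, 0.148]
contact_force: [0.1, 0.2, 0.2]
gripper_width: 59.5
grasp_force: 0.0
dt_cm [ 0.02 -0.62 -1.3 ] rv [ 0.3 -0.4  0.1]
[ 4.80175154  6.00413633 17.15514774]
```

```bash
python3 -m creep '{"translation":[[0,0,0],[0,0,0],[0,0,0]],"delta_rot":[[0,0,0],[0,0,0],[0,0,0]],"hand":[6,6,6]}'
python3 - <<'E'
from h import *
F=frame(28,-11.8);n=F[:,2];c=np.array([538.2,141.2,65.5])
delta(tool(F,-1),c+n*5);print(F.T@(read_state()["position"]-c))
E
```

```text
clock: 3.4
position: [535.3, 147.0, 82.0]
ee_rot: [-0.612, 0.754, -0.187, 0.147]
contact_force: [0.1, -0.4, -1.1]
gripper_width: 60.2
grasp_force: 0.0
dt_cm [ 0.06 -0.53 -1.21] rv [ 0.3 -0.5  0.2]
[ 4.19831975  5.04834276 16.48806673]
```

```bash
python3 -m creep '{"translation":[[0,-0.3,-0.6],[0.1,-0.5,-1.2],[0.1,-0.5,-1.2],[0.1,-0.5,-1.2]],"delta_rot":[[0.3,-0.5,0.2],[0.3,-0.5,0.2],[0.3,-0.5,0.2],[0.3,-0.5,0.2]],"hand":[6,6,6,6]}'
python3 - <<'E'
from h import *
F=frame(28,-11.8);n=F[:,2];c=np.array([538.2,141.2,65.5])
delta(tool(F,-1),c+n*5);print(F.T@(read_state()["position"]-c))
E
```

```text
clock: 3.9
position: [538.0, 145.7, 78.2]
ee_rot: [-0.611, 0.755, -0.187, 0.144]
contact_force: [0.4, 0.2, 0.0]
gripper_width: 60.0
grasp_force: 0.0
dt_cm [-0.21 -0.4  -0.83] rv [ 0.5 -0.8  0.4]
[ 4.96215594  4.3526673  11.75769445]
```

```bash
python3 - <<'E'
from h import *
print(read_state()["joints"].round(3))
E
```

```text
[ 0.245  0.305 -0.948  2.052 -0.241 -2.472]
```

Joint 4 is at its 2.05 limit, so the exact perpendicular approach is blocked. Pitching the tool about 10° along the ridge, about the closing axis, keeps the pads flush on it and should free the joint.

```bash
cat >> h.py <<'E'
def pitched(F,sgn,a):
    r=R.from_rotvec(F[:,0]*np.radians(a)); return r.as_matrix()@tool(F,sgn)
E
python3 - <<'E'
from h import *
F=frame(28,-11.8);n=F[:,2];c=np.array([538.2,141.2,65.5])
s=read_state();j=s["joints"];f=lambda j:np.array([np.cos(j[1]-j[2])*np.cos(j[0]),np.cos(j[1]-j[2])*np.sin(j[0]),-np.sin(j[1]-j[2])])
zt=R.from_quat(s["ee_rot"]).as_matrix()[:,2];print("angle",np.arccos(f(j)@zt),"j5",j[4])
for a in (10,-10):
    T=pitched(F,-1,a);z=T[:,2];print(a,z.round(3))
    # j4 estimate with present forearm
    ff=f(j);side=np.array([np.sin(j[0]),-np.cos(j[0]),0]);up=np.cross(side,ff)
    print("side",z@side,"up",z@up, "now",zt@side,zt@up)
    delta(T,c+n*13)
E
```

```text
angle 0.24067521628524044 j5 -0.24067521628524088
10 [ 0.488  0.075 -0.87 ]
side 0.04500106182561414 up 0.1963469354209827 now 0.21127414298300207 0.11035388637437044
dt_cm [-0.57 -0.32 -0.12] rv [ 9.1 -2.6  5. ]
-10 [ 0.417 -0.265 -0.87 ]
side 0.35764302645561213 up 0.052650437364893554 now 0.21127414298300207 0.11035388637437044
dt_cm [-0.57 -0.32 -0.12] rv [-8.2  1.  -4.3]
```

```bash
python3 -m creep '{"translation":[[-0.6,-0.3,0.3],[-0.6,-0.3,0.3],[-0.6,-0.3,0.3],[-0.6,-0.3,0.3],[-0.6,-0.3,0.3]],"delta_rot":[[-4,0.5,-2],[-8.2,1,-4.3],[-8.2,1,-4.3],[-8.2,1,-4.3],[-8.2,1,-4.3]],"hand":[6,6,6,6,6]}'
python3 - <<'E'
from h import *
F=frame(28,-11.8);n=F[:,2];c=np.array([538.2,141.2,65.5])
delta(pitched(F,-1,-10),c+n*5.5);s=read_state();print(F.T@(s["position"]-c),s["joints"].round(2))
E
```

```text
clock: 4.53
position: [532.0, 142.4, 81.4]
ee_rot: [-0.593, 0.764, -0.241, 0.086]
contact_force: [-0.6, -0.9, -0.4]
gripper_width: 60.1
grasp_force: 0.0
dt_cm [ 0.37 -0.07 -1.1 ] rv [0. 0. 0.]
[ 1.84550896 -0.10891915 16.99768045] [ 0.53  0.33 -0.93  1.46 -0.46 -2.17]
```

```bash
python3 -m creep '{"translation":[[0.2,0,-0.5],[0.35,-0.05,-1.1],[0.35,-0.05,-1.1],[0.35,-0.05,-1.1]],"delta_rot":[[0,0,0],[0,0,0],[0,0,0],[0,0,0]],"hand":[6,6,6,6]}'
python3 - <<'E'
from h import *
F=frame(28,-11.8);n=F[:,2];c=np.array([538.2,141.2,65.5])
delta(pitched(F,-1,-10),c+n*5.5);s=read_state();print(F.T@(s["position"]-c),s["contact_force"])
E
```

```text
clock: 5.03
position: [535.6, 141.7, 70.4]
ee_rot: [-0.593, 0.764, -0.241, 0.086]
contact_force: [0.1, 0.2, -0.3]
gripper_width: 60.2
grasp_force: 0.0
dt_cm [ 0.01  0.   -0.  ] rv [0.  0.  0.1]
[-0.0442626  -0.02732007  5.53911457] [ 0.0853353   0.24420441 -0.30211753]
```

Exact. Close the fingers.

```bash
python3 -m creep '{"translation":[[0,0,0],[0,0,0],[0,0,0],[0,0,0],[0,0,0],[0,0,0]],"delta_rot":[[0,0,0],[0,0,0],[0,0,0],[0,0,0],[0,0,0],[0,0,0]],"hand":[1,1,1,1,1,1]}'
python3 - <<'E'
from h import *
F=frame(28,-11.8);n=F[:,2]
for h in (20,60,100):print((n*h/10).round(2))
E
```

```text
clock: 5.78
position: [535.9, 142.4, 71.0]
ee_rot: [-0.593, 0.763, -0.241, 0.087]
contact_force: [-0.4, 0.9, 5.5]
gripper_width: 16.8
grasp_force: 61.4
[-0.92  0.19  1.77]
[-2.76  0.58  5.3 ]
[-4.6   0.96  8.83]
```

```bash
python3 -m creep '{"translation":[[-0.23,0.05,0.44],[-0.46,0.1,0.88],[-0.92,0.19,1.77],[-1.38,0.29,2.65],[-2.07,0.43,3.97],[-2.76,0.58,5.3],[-2.76,0.58,7.3],[-2.76,0.58,7.3]],"delta_rot":[[0,0,0],[0,0,0],[0,0,0],[0,0,0],[0,0,0],[0,0,0],[0,0,0],[0,0,0]],"hand":[1,1,1,1,1,1,1,1]}'
python3 - <<'E'
from h import *
s=read_state();print(s["joints"].round(2))
F=frame(28,-11.8);RT=R.from_quat(s["ee_rot"]).as_matrix()
np.save("relA.npy",RT.T@F) # stamp in tool (nominal)
yaw=-13.6+90
for w in (yaw,yaw-180):
    S=frame(0,w); T=S@np.load("relA.npy").T
    p=np.array([557.1,-116.3,12]);g=np.array([np.cos(np.radians(-13.6)),np.sin(np.radians(-13.6)),0])
    print(w,"tool z",T[:,2].round(2));delta(T,p-g*100+[0,0,24+5.5+60])
im,P=grab("side");cv2.imwrite("pics/s1.png",im[:320,150:550,::-1].repeat(1,0))
E
```

```text
clock: 6.78
position: [507.2, 149.2, 143.6]
ee_rot: [-0.593, 0.763, -0.24, 0.088]
contact_force: [-0.1, 0.3, -1.3]
gripper_width: 16.7
grasp_force: 60.8
[ 0.72  0.21 -0.88  1.04 -0.58 -1.89]
76.4 tool z [ 0.17 -0.04 -0.99]
dt_cm [ -4.73 -24.2   -4.21] rv [-16.5  26.1  86.3]
-103.6 tool z [-0.17  0.04 -0.99]
dt_cm [ -4.73 -24.2   -4.21] rv [ 26.4  16.7 -89.8]
```

View pics/s1.png

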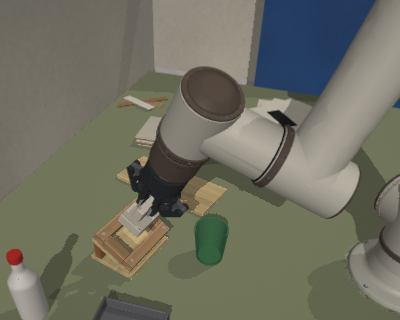

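Stamp is cleanly out. I'm taking the second option: raise, traverse and turn upright above the gauge entry.

```bash
python3 -m creep '{"translation":[[0,0,6],[0,0,10],[0,-5,10],[0,-10,10],[-2,-16,10],[-4,-22,10],[-4,-24,10],[-4,-24,10]],"delta_rot":[[0,0,0],[2.6,1.7,-9],[5,3.4,-18],[8,5,-27],[11,7,-36],[13,8.5,-45],[16,10,-54],[18.5,11.7,-63]],"hand":[1,1,1,1,1,1,1,1]}'
python3 - <<'E'
from h import *
S=frame(0,-103.6); T=S@np.load("relA.npy").T
p=np.array([557.1,-116.3,12]);g=np.array([np.cos(np.radians(-13.6)),np.sin(np.radians(-13.6)),0])
delta(T,p-g*92+[0,0,24+5.5+60]);s=read_state();print(s["joints"].round(2),s["position"],s["gripper_width"])
E
```

```text
clock: 7.82
position: [466.4, -94.1, 242.0]
ee_rot: [-0.104, 0.991, -0.072, -0.038]
contact_force: [0.8, -0.5, -1.2]
gripper_width: 16.9
grasp_force: 60.6
dt_cm [  0.13  -0.05 -14.05] rv [  7.8   4.6 -26.3]
[ 0.23  0.14 -0.36  0.15 -1.16 -1.65] [466.37938871 -94.13119911 242.00271321] 16.94514434205367
```

```bash
python3 -m creep '{"translation":[[0,0,0],[0,0,0],[0,0,-6],[0,0,-10],[0,0,-10],[0,0,-10],[0,0,-10]],"delta_rot":[[2.6,1.5,-8.8],[5.2,3,-17.6],[7.8,4.6,-26.3],[7.8,4.6,-26.3],[7.8,4.6,-26.3],[7.8,4.6,-26.3],[7.8,4.6,-26.3]],"hand":[1,1,1,1,1,1,1]}'
python3 - <<'E'
from h import *
S=frame(0,-103.6); T=S@np.load("relA.npy").T
p=np.array([557.1,-116.3,12]);g=np.array([np.cos(np.radians(-13.6)),np.sin(np.radians(-13.6)),0])
delta(T,p-g*92+[0,0,24+5.5+60]);s=read_state();print(s["joints"].round(2),s["position"],s["gripper_width"])
im,P=grab("wrist");np.savez("w2.npz",im=im,P=P);cv2.imwrite("pics/w2.png",im[...,::-1])
E
```

```text
clock: 8.7
position: [469.0, -91.9, 145.1]
ee_rot: [0.114, 0.99, 0.009, -0.081]
contact_force: [-0.0, 0.5, -0.7]
gripper_width: 16.7
grasp_force: 60.6
dt_cm [-0.13 -0.28 -4.36] rv [ 0.1  0.4 -0.5]
[ 0.11  0.31 -0.34 -0.06 -1.08 -1.88] [468.99208954 -91.91245609 145.09155651] 16.7108013556246
```

View pics/w2.png

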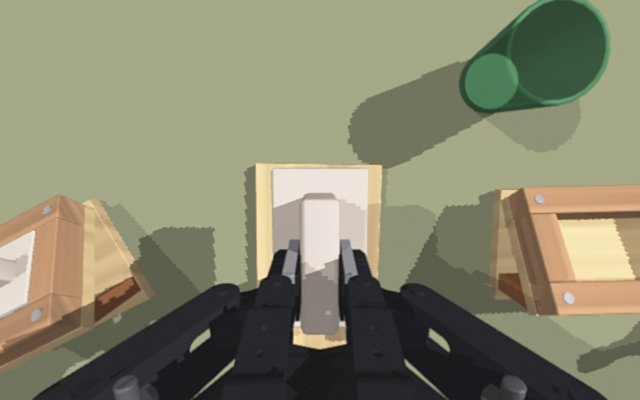

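The wrist view shows the held stamp parallel to the board: slab near edge (273,169)–(367,169), board edge (256,165)–(382,166). I'll check the slab's tilt and position in the world.

```bash
cat > chk.py <<'E'
from h import *
# held-stamp check: slab plane + near edge; board edge
def chk(P,cal,slabpx,regs):
    Q=np.concatenate([P[a:b,c:d].reshape(-1,3) for c,d,a,b in regs]);Q=Q[np.isfinite(Q[:,0])]
    for _ in range(4):
        c=np.median(Q,0);m=Q.mean(0);n=np.linalg.svd(Q-m,full_matrices=False)[2][2];n*=np.sign(n[2]);Q=Q[abs((Q-m)@n)<2]
    print("slab n",n.round(3),"tilt deg",np.degrees(np.arccos(n[2])).round(2),"mean",m.round(1),len(Q))
    E=ray("wrist",slabpx,m,n,cal);print("slab edge",E.round(1).tolist(),np.linalg.norm(E[0]-E[1]).round(1))
    return m,n,E
E
python3 - <<'E'
from chk import *
P=np.load("w2.npz")["P"];cal=get_calibration("wrist")
m,n,E=chk(P,cal,[(273,169),(367,169)],[(278,297,175,225),(344,362,175,225)])
d=E[1]-E[0];d/=np.linalg.norm(d)
print("edge az",np.degrees(np.arctan2(d[1],d[0])));u=np.cross(d,n); u*=np.sign(u[0])
cen=E.mean(0)+45*u;print("slab top centre",cen.round(1),"u az",np.degrees(np.arctan2(u[1],u[0])))
B=ray("wrist",[(256,165),(382,166),(379.5,280),(257,280)],[0,0,12],[0,0,1],cal);print("board",B.round(1).tolist(),np.linalg.norm(B[0]-B[1]))
a=B[3]-B[0];b=B[2]-B[1];print("side az",[np.degrees(np.arctan2(v[1],v[0])).round(1) for v in(a,b)],np.nanmedian(P[175:230,258:266,2]),np.nanmedian(P[175:230,373:380,2]))
s=read_state();p=np.array([557.1,-116.3,12]);y=np.radians(-13.6);g=np.array([np.cos(y),np.sin(y),0]);gx=np.array([-g[1]*-1,-g[0],0]);gx=np.array([np.sin(y),-np.cos(y),0])
for q,nm in ((cen,"stamp"),(s["position"],"tcp"),(B[:2].mean(0),"board near mid")): print(nm,"gx",((q-p)@gx).round(1),"gy",((q-p)@g).round(1),"z",(q-p)[2].round(1))
E
```

```text
slab n [-0.014  0.006  1.   ] tilt deg 0.86 mean [440.9 -84.2 138.4] 1840
slab edge [[419.4, -104.0, 138.2], [430.6, -55.7, 138.1]] 49.6
edge az 76.91745910907908
slab top centre [468.8 -90.  138.8] u az -13.08054362755341
board [[411.4, -138.5, 12.0], [439.2, -22.9, 12.0], [549.0, -47.8, 12.0], [521.5, -166.3, 12.0]] 118.91307665053866
side az [np.float64(-14.2), np.float64(-12.8)] 11.936066619225272 11.83905215085548
stamp gx -4.8 gy -92.0 z 126.8
tcp gx -3.0 gy -91.5 z 133.0
board near mid gx -3.6 gy -136.5 z 0.0
```

```bash
python3 -m creep '{"translation":[[0,-0.15,-4],[0,-0.15,-8],[0,-0.15,-9.5],[0,-0.15,-9.8],[0,-0.15,-10],[0,-0.15,-10.1],[0,-0.15,-10.1]],"delta_rot":[[0,0.4,-0.5],[0,0.7,-0.5],[0,0.7,-0.5],[0,0.7,-0.5],[0,0.7,-0.5],[0,0.7,-0.5],[0,0.7,-0.5]],"hand":[1,1,1,1,1,1,1]}'
```

```text
clock: 9.62
position: [468.3, -93.4, 43.1]
ee_rot: [0.118, 0.989, 0.009, -0.089]
contact_force: [-0.1, 0.5, -2.4]
gripper_width: 16.7
grasp_force: 60.7
```

```bash
python3 -m creep '{"translation":[[0,0,-0.05],[0,0,-0.1],[0,0,-0.1]],"delta_rot":[[0,0,0],[0,0,0],[0,0,0]],"hand":[1,1,1]}'; python3 -m creep '{"translation":[[0,0,-0.05],[0,0,-0.1],[0,0,-0.1]],"delta_rot":[[0,0,0],[0,0,0],[0,0,0]],"hand":[1,1,1]}'
```

```text
clock: 10.0
position: [468.1, -93.5, 42.3]
ee_rot: [0.118, 0.989, 0.009, -0.089]
contact_force: [-0.8, 0.9, 5.2]
gripper_width: 17.0
grasp_force: 61.6
clock: 10.38
position: [468.1, -93.6, 42.2]
ee_rot: [0.118, 0.989, 0.009, -0.089]
contact_force: [-3.2, 0.8, 10.9]
gripper_width: 17.0
grasp_force: 62.4
```

Contact. I release and back straight out, turning the tool vertical for a view with both rails and stamp.

```bash
python3 -m creep '{"translation":[[0,0,0],[0,0,0],[0,0,0],[0,0,0],[0.5,-0.1,3],[1,-0.2,6],[1,-0.2,10],[1,-0.2,14]],"delta_rot":[[0,0,0],[0,0,0],[0,0,0],[0,0,0],[0,0,0],[0,0,0],[0,0,0],[0,0,0]],"hand":[3,5,5,5,5,5,5,5]}'
python3 - <<'E'
from h import *
s=read_state();print(s["joints"].round(2))
y=-13.6
for w in (y+90,y-90):
    delta(tool(frame(0,w),-1),[480,-97,230])
im,P=grab("top");cv2.imwrite("pics/t2.png",cv2.resize(im[140:260,310:410],None,fx=5,fy=5,interpolation=cv2.INTER_CUBIC)[...,::-1])
E
```

```text
clock: 11.38
position: [477.6, -95.5, 181.4]
ee_rot: [0.118, 0.989, 0.009, -0.09]
contact_force: [0.8, 0.9, -0.7]
gripper_width: 50.1
grasp_force: 0.0
[ 0.1   0.29 -0.26 -0.06 -1.2  -1.88]
dt_cm [ 0.24 -0.15  4.86] rv [ -15.8    3.5 -179.2]
dt_cm [ 0.24 -0.15  4.86] rv [ -2.2 -10.1   0.1]
```

View pics/t2.png

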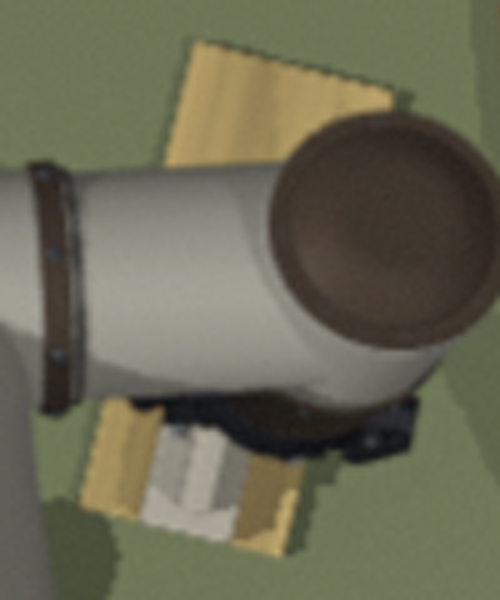

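The stamp stands upright on the board entry. Next: tool vertical over the rails so the wrist camera sees stamp and rails together.

```bash
python3 -m creep '{"translation":[[2,-0.5,4],[7,-1.7,8],[9,-2.3,9],[9,-2.3,9],[9,-2.3,9],[9,-2.3,9]],"delta_rot":[[0,0,0],[-1,-5,0],[-2.2,-10,0],[-2.2,-10,0],[-2.2,-10,0],[-2.2,-10,0]],"hand":[5,5,5,5,5,5]}'
python3 - <<'E'
from h import *
c=get_calibration("wrist");im,P=grab("wrist");np.savez("w3.npz",im=im,P=P,xyz=c["xyz"],att=c["attitude"]);cv2.imwrite("pics/w3.png",cv2.resize(im,None,fx=1.25,fy=1.25)[...,::-1])
E
```

```text
clock: 12.18
position: [567.1, -118.3, 269.2]
ee_rot: [0.119, 0.993, 0.0, -0.002]
contact_force: [-0.5, 0.1, 0.4]
gripper_width: 50.2
grasp_force: 0.0
```

View pics/w3.png

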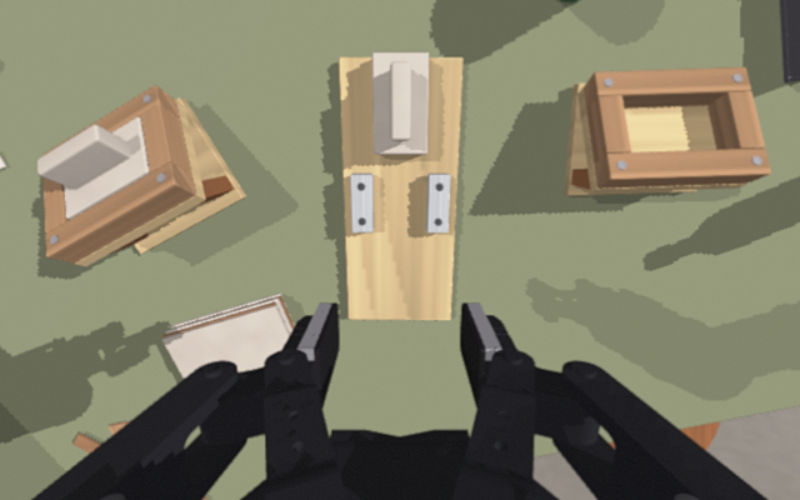

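All visible: slab (373..429, 53..153), rails' inner edges at columns 373 and 428, rows 174–232 (picture scaled 1.25). I'll use heights from the depth for an exact relation.

```bash
python3 - <<'E'
from h import *
D=np.load("w3.npz");P=D["P"];im=D["im"]
y=np.radians(-13.6);g=np.array([np.cos(y),np.sin(y),0]);gx=np.array([np.sin(y),-np.cos(y),0]);p0=np.array([557.1,-116.3,0])
Q=P[30:262,265:378];X=(Q-p0)@gx;Y=(Q-p0)@g;Z=Q[...,2]
b=(Z>6)&(Z<16);print("board z",np.nanmedian(Z[b]))
def rect(m,n):
    m=cv2.morphologyEx(m.astype(np.uint8),cv2.MORPH_OPEN,np.ones((3,3)))>0
    r=cv2.minAreaRect(np.c_[X[m],Y[m]].astype(np.float32));print(n,m.sum(),"c",np.round(r[0],1),"size",np.round(r[1],1),"ang",round(r[2],2),"zmed",np.median(Z[m]).round(1),"x%",np.percentile(X[m],[1,99]).round(1))
rect((Z>31)&(Z<42)&(Y<-42),"slab");rect((Z>55),"ridge")
for s in(-1,1):rect((Z>24)&(Z<36)&(Y>-40)&(Y<40)&(X*s>15)&(abs(X)<58),"rail")
rect(b&(abs(X)<75),"board")
# line fits of edges by mean over rows
for nm,m in (("slab",(Z>31)&(Z<42)&(Y<-50)),("rails",(Z>24)&(Z<36)&(abs(Y)<26))):
    L=[];
    for v in range(m.shape[0]):
        u=np.where(m[v]&(abs(X[v])<60))[0]
        if len(u)<15:continue
        if nm=="slab":L.append((Y[v,u].mean(),X[v,u[0]],X[v,u[-1]]))
        else:
            k=np.argmax(np.diff(u));L.append((Y[v,u].mean(),X[v,u[k]],X[v,u[k+1]]))
    L=np.array(L);a=np.median(L[:,1]);b2=np.median(L[:,2]);mid=(L[:,1]+L[:,2])/2
    print(nm,len(L),"edges",a.round(1),b2.round(1),"mid",((a+b2)/2).round(1),"slope deg",np.degrees(np.arctan(np.polyfit(L[:,0],mid,1)[0])).round(2))
E
```

```text
board z 11.875739787959162
slab 2543 c [ -2.6 -92.4] size [51.9 89.3] ang 0.11 zmed 35.6 x% [-27.9  22.9]
ridge 1338 c [ -2.7 -57. ] size [136.1  55.2] ang 89.93 zmed 65.8 x% [-28.8  23.6]
rail 793 c [-41.8   1.9] size [59.1 22.1] ang 89.27 zmed 29.8 x% [-52.5 -30.8]
rail 803 c [37.1  1.6] size [59.4 22. ] ang 89.86 zmed 29.9 x% [26.3 47.9]
board 13793 c [-2.3  2.4] size [280.  120.4] ang 89.68 zmed 11.9 x% [-61.4  56.6]
slab 80 edges 22.8 -27.7 mid -2.5 slope deg -0.07
rails 41 edges 26.6 -31.1 mid -2.2 slope deg 0.23
```

Stamp is centred to within 0.3 mm and aligned to the gap. Regrasp it with the tool vertical.

```bash
python3 -m creep '{"translation":[[-5,1.2,-5],[-9.9,2.5,-10],[-9.9,2.5,-14],[-9.9,2.5,-15],[-9.9,2.5,-18],[-9.9,2.5,-21],[-9.9,2.5,-22],[-9.9,2.5,-22]],"delta_rot":[[0,0,0],[0,0,0],[0,0,0],[0,0,0],[0,0,0],[0,0,0],[0,0,0],[0,0,0]],"hand":[5,5,5,5,5,5,5,5]}'
python3 - <<'E'
from h import *
delta(tool(frame(0,-103.7),-1),[467.9,-93.6,42]);print(read_state()["joints"].round(2))
E
```

```text
clock: 13.22
position: [470.2, -93.5, 50.8]
ee_rot: [0.119, 0.993, -0.0, -0.0]
contact_force: [0.2, -0.2, 0.1]
gripper_width: 50.0
grasp_force: 0.0
dt_cm [-0.23 -0.01 -0.88] rv [ 0.  -0.  -0.1]
[ 0.14  0.37 -0.57  0.   -0.63 -1.95]
```

```bash
python3 -m creep '{"translation":[[-0.1,0,-0.4],[-0.2,0,-0.8],[-0.2,0,-0.85],[-0.2,0,-0.85],[-0.2,0,-0.85],[-0.2,0,-0.85],[-0.2,0,-0.85],[-0.2,0,-0.85]],"delta_rot":[[0,0,0],[0,0,0],[0,0,0],[0,0,0],[0,0,0],[0,0,0],[0,0,0],[0,0,0]],"hand":[5,5,5,1,1,1,1,1]}'
```

```text
clock: 14.22
position: [467.2, -93.4, 42.2]
ee_rot: [0.119, 0.993, 0.0, -0.0]
contact_force: [-1.1, 0.3, 4.0]
gripper_width: 16.8
grasp_force: 59.9
```

```bash
python3 -m creep '{"translation":[[1.17,-0.29,0],[2.33,-0.57,0],[3.5,-0.86,0],[4.37,-1.07,0],[5.24,-1.29,0],[6.12,-1.5,0],[7,-1.72,0],[7,-1.72,0]],"delta_rot":[[0,0,0],[0,0,0],[0,0,0],[0,0,0],[0,0,0],[0,0,0],[0,0,0],[0,0,0]],"hand":[1,1,1,1,1,1,1,1]}'
```

```text
clock: 15.22
position: [537.4, -111.1, 42.2]
ee_rot: [0.119, 0.993, -0.0, -0.0]
contact_force: [0.2, -1.6, 4.0]
gripper_width: 16.9
grasp_force: 59.9
```

```bash
python3 -m creep '{"translation":[[0.97,-0.24,0],[1.94,-0.48,0],[2.9,-0.71,0],[3.9,-0.95,0],[4.9,-1.19,0],[5.8,-1.43,0],[5.8,-1.43,0]],"delta_rot":[[0,0,0],[0,0,0],[0,0,0],[0,0,0],[0,0,0],[0,0,0],[0,0,0]],"hand":[1,1,1,1,1,1,1]}'
python3 -m creep '{"translation":[[0.97,-0.24,0],[1.94,-0.48,0],[2.9,-0.71,0],[3.9,-0.95,0],[4.6,-1.12,0],[5.2,-1.27,0],[5.2,-1.27,0]],"delta_rot":[[0,0,0],[0,0,0],[0,0,0],[0,0,0],[0,0,0],[0,0,0],[0,0,0]],"hand":[1,1,1,1,1,1,1]}'
```

```text
clock: 16.1
position: [595.5, -125.4, 42.2]
ee_rot: [0.119, 0.993, -0.0, -0.0]
contact_force: [0.3, -1.0, 3.8]
gripper_width: 16.7
grasp_force: 59.9
clock: 16.98
position: [646.9, -138.0, 42.3]
ee_rot: [0.119, 0.993, -0.0, -0.001]
contact_force: [-1.3, -0.2, 4.8]
gripper_width: 16.9
grasp_force: 60.0
```

```bash
python3 -m creep '{"translation":[[0,0,0],[0,0,0],[0,0,0],[0,0,0],[0,0,3],[0,0,8],[0,0,14],[0,0,20]],"delta_rot":[[0,0,0],[0,0,0],[0,0,0],[0,0,0],[0,0,0],[0,0,0],[0,0,0],[0,0,0]],"hand":[3,5,5,5,5,5,5,5]}'
python3 - <<'E'
from h import *
F=frame(36,13);n=F[:,2];c=np.array([455.3,-362.7,73.4])
s=read_state();print(s["joints"].round(2))
im,P=grab("wrist");Z=P[...,2]
y=np.radians(-13.6);g=np.array([np.cos(y),np.sin(y),0]);gx=np.array([np.sin(y),-np.cos(y),0]);p0=np.array([557.1,-116.3,0])
Q=P-p0;m=(Z>31)&(Z<42)&(Q@g>35)&(Q@g<160)&(abs(Q@gx)<60);print("slab",m.sum(),np.median(Z[m]),np.percentile((Q@g)[m],[1,99]),np.percentile((Q@gx)[m],[1,99]))
for sg in (1,-1):
    for a in (0,10,-10): print(sg,a,pitched(F,sg,a)[:,2].round(2));delta(pitched(F,sg,a),c+n*140)
E
```

```text
clock: 17.98
position: [646.5, -137.6, 243.7]
ee_rot: [0.119, 0.993, 0.0, -0.001]
contact_force: [1.8, -0.5, 0.1]
gripper_width: 50.3
grasp_force: 0.0
[ 0.03  0.44  0.13 -0.   -1.26 -1.84]
slab 2266 35.79895743573357 [ 47.93040147 135.90081721] [-26.99871965  23.92990301]
1 0 [ 0.57  0.13 -0.81]
dt_cm [-27.55 -24.23  -6.79] rv [ 27.3 -26.2 -60.9]
1 10 [ 0.52  0.3  -0.8 ]
dt_cm [-27.55 -24.23  -6.79] rv [ 34.3 -18.9 -57.6]
1 -10 [ 0.6  -0.04 -0.8 ]
dt_cm [-27.55 -24.23  -6.79] rv [ 20.1 -33.5 -63.9]
-1 0 [ 0.57  0.13 -0.81]
dt_cm [-27.55 -24.23  -6.79] rv [-31.2 -29.3 111.8]
-1 10 [ 0.52  0.3  -0.8 ]
dt_cm [-27.55 -24.23  -6.79] rv [-23.3 -37.8 114.7]
-1 -10 [ 0.6  -0.04 -0.8 ]
dt_cm [-27.55 -24.23  -6.79] rv [-38.8 -20.8 108.4]
```

Narrow stamp is flat at about gy = 90 mm. Before the wide one, I fit a quick kinematic model from the logged states, so I can choose a grasp pitch that keeps joint limits clear.

```bash
cat > kin.py <<'E'
from h import *
from scipy.optimize import least_squares
# (joints, pos, quat) logged
S=[([-.9624,.3855,.0068,0,-1.194,-.2586],[214.0,-586.7,230.3],[-.1739,.98476,.00095,-.0002]),
([-.0508,-.109,-.5894,.1172,-.6048,-.2199],[451.1,-201.6,281.6],[-.617,.748,-.188,.155]),
([.245,.305,-.948,2.052,-.241,-2.472],[538,145.7,78.2],[-.611,.755,-.187,.144]),
([.53,.33,-.93,1.46,-.46,-2.17],[532,142.4,81.4],[-.593,.764,-.241,.086]),
([.72,.21,-.88,1.04,-.58,-1.89],[507.2,149.2,143.6],[-.593,.763,-.24,.088]),
([.23,.14,-.36,.15,-1.16,-1.65],[466.4,-94.1,242],[-.104,.991,-.072,-.038]),
([.11,.31,-.34,-.06,-1.08,-1.88],[469,-91.9,145.1],[.114,.99,.009,-.081]),
([.1,.29,-.26,-.06,-1.2,-1.88],[477.6,-95.5,181.4],[.118,.989,.009,-.09]),
([.14,.37,-.57,0,-.63,-1.95],[470.2,-93.5,50.8],[.119,.993,0,0]),
([.03,.44,.13,0,-1.26,-1.84],[646.5,-137.6,243.7],[.119,.993,0,-.001])]
def fk(j,k):
    r0,z0,l2,l3,e,d,L,j60=k
    A=R.from_euler("z",j[0]); p=j[1]-j[2]
    W=A.apply([r0+l2*np.sin(j[1])+l3*np.cos(p)-e*np.sin(p)*-1,0,z0+l2*np.cos(j[1])-l3*np.sin(p)+e*np.cos(p)])
    # forearm frame: X along forearm, Y left, Z up-perp
    Fm=A*R.from_euler("y",p)*R.from_euler("x",j[3]*SG[0])
    a5=Fm.apply([0,1,0]); T=Fm*R.from_euler("y",-j[4])
    tip=W+a5*d+T.apply([L,0,0])
    # tool frame: z along X of T, then roll by j6
    Tt=T*R.from_matrix(np.array([[0,0,1],[0,1,0],[-1,0,0]],float))*R.from_euler("z",SG[1]*j[5]+j60)
    return tip,Tt
SG=[1,1]
def fit():
    best=None
    for s4 in(1,-1):
      for s6 in(1,-1):
       for o in(0,1.57,3.14,-1.57):
        SG[:]=[s4,s6]
        def f(k):
            o=[]
            for j,p,q in S:
                t,T=fk(j,k);o+=list((t-np.array(p))/10)+list((T*R.from_quat(q).inv()).as_rotvec()*10)
            return np.array(o)
        s=least_squares(f,[0,300,300,300,0,-158,150,o],loss="soft_l1")
        if best is None or s.cost<best[0]:best=(s.cost,s.x,(s4,s6),f(s.x))
    SG[:]=best[2];return best
LO=np.array([-3.14,-1.21,-1.07,-3.16,-2.99,-3.1]);HI=np.array([3.14,2.06,1.41,2.05,-.16,3.1])
def ik(T,p,k,seed):
    def f(j):
        t,q=fk(j,k);return np.r_[(t-p)/10,(q*R.from_matrix(T).inv()).as_rotvec()*10]
    s=least_squares(f,np.clip(seed,LO+.01,HI-.01),bounds=(LO,HI));return s.x,np.abs(s.fun).max()
E
python3 - <<'E'
from kin import *
b=fit();k=b[1];print(b[0],k.round(1),b[2],np.abs(b[3].reshape(-1,6)).max(1).round(2))
np.save("k.npy",np.r_[k,b[2]])
F=frame(36,13);n=F[:,2];c=np.array([455.3,-362.7,73.4]);s0=read_state()["joints"]
for sg in(1,-1):
  for a in(-20,-10,0,10,20):
    for h in(140,5):
        sol=[ik(pitched(F,sg,a),c+n*h,k,sd) for sd in(s0,[-.6,.3,-.8,1,-.6,-1.9],[-.6,.3,-.8,-1,-.6,1],[-.6,.3,-.8,-2.5,-.5,1],[-.6,.3,-.8,1.5,-.5,1],[-.6,.3,-.8,-1.5,-.5,-2])]
        sol=[s for s in sol if s[1]<.15]
        print(sg,a,h,*{tuple(s[0].round(1)) for s in sol})
E
```

```text
0.30304331420933206 [   1.6  157.8  563.2  419.5    1.5 -158.9  295.8   73.8] (-1, -1) [0.09 0.1  0.06 0.18 0.29 0.28 0.29 0.21 0.17 0.2 ]
1 -20 140 (np.float64(-0.7), np.float64(0.1), np.float64(-0.5), np.float64(-0.6), np.float64(-0.4), np.float64(-1.8))
1 -20 5 (np.float64(-0.6), np.float64(0.3), np.float64(-0.4), np.float64(-1.0), np.float64(-0.2), np.float64(-1.5))
1 -10 140 (np.float64(-0.8), np.float64(0.1), np.float64(-0.4), np.float64(-0.7), np.float64(-0.7), np.float64(-1.7))
1 -10 5 (np.float64(-0.7), np.float64(0.4), np.float64(-0.4), np.float64(-0.9), np.float64(-0.5), np.float64(-1.5))
1 0 140 (np.float64(-0.9), np.float64(0.2), np.float64(-0.2), np.float64(-0.7), np.float64(-0.9), np.float64(-1.7))
1 0 5 (np.float64(-0.7), np.float64(0.4), np.float64(-0.3), np.float64(-0.9), np.float64(-0.7), np.float64(-1.5))
1 10 140 (np.float64(-0.9), np.float64(0.3), np.float64(-0.1), np.float64(-0.7), np.float64(-1.1), np.float64(-1.6))
1 10 5 (np.float64(-0.8), np.float64(0.5), np.float64(-0.2), np.float64(-0.8), np.float64(-0.9), np.float64(-1.6))
1 20 140 (np.float64(-0.9), np.
[... 662 characters left out ...]
(1.6))
-1 0 140 (np.float64(-0.9), np.float64(0.2), np.float64(-0.2), np.float64(-0.7), np.float64(-0.9), np.float64(1.5))
-1 0 5 (np.float64(-0.7), np.float64(0.4), np.float64(-0.3), np.float64(-0.9), np.float64(-0.7), np.float64(1.6))
-1 10 140 (np.float64(-0.9), np.float64(0.3), np.float64(-0.1), np.float64(-0.7), np.float64(-1.1), np.float64(1.5))
-1 10 5 (np.float64(-0.8), np.float64(0.5), np.float64(-0.2), np.float64(-0.8), np.float64(-0.9), np.float64(1.6))
-1 20 140 (np.float64(-0.9), np.float64(0.4), np.float64(-0.0), np.float64(-0.7), np.float64(-1.3), np.float64(1.5))
-1 20 5 (np.float64(-0.8), np.float64(0.6), np.float64(-0.1), np.float64(-0.8), np.float64(-1.1), np.float64(1.6))
```

Model fits (<3 mm). For mould B, zero pitch with sgn=+1 is well inside the joint limits.

```bash
python3 -m creep '{"translation":[[-4,-3,4],[-8,-7,4],[-12,-10,4],[-16,-14,4],[-20,-18,4],[-24,-21,2],[-27.5,-24.2,-1],[-27.5,-24.2,-6]],"delta_rot":[[3.4,-3.3,-7.6],[6.8,-6.5,-15.2],[10.2,-9.8,-22.8],[13.6,-13.1,-30.5],[17,-16.4,-38],[20.4,-19.6,-45.7],[23.9,-22.9,-53.3],[27.3,-26.2,-60.9]],"hand":[6,6,6,6,6,6,6,6]}'
python3 -m creep '{"translation":[[0,0,0],[0,0,0],[0,0,0]],"delta_rot":[[0,0,0],[0,0,0],[0,0,0]],"hand":[6,6,6]}'
python3 - <<'E'
from h import *
F=frame(36,13);n=F[:,2];c=np.array([455.3,-362.7,73.4]);delta(tool(F,1),c+n*140);print(read_state()["joints"].round(2))
c=get_calibration("wrist");im,P=grab("wrist");np.savez("w4.npz",im=im,P=P,xyz=c["xyz"],att=c["attitude"]);cv2.imwrite("pics/w4.png",im[...,::-1])
E
```

```text
clock: 19.02
position: [370.4, -383.0, 182.7]
ee_rot: [0.593, 0.743, 0.246, 0.189]
contact_force: [1.2, 0.0, -1.2]
gripper_width: 60.1
grasp_force: 0.0
clock: 19.4
position: [373.6, -380.2, 184.4]
ee_rot: [0.588, 0.747, 0.246, 0.187]
contact_force: [-0.2, -0.3, -0.2]
gripper_width: 60.1
grasp_force: 0.0
dt_cm [ 0.15 -0.1   0.23] rv [-0.6 -0.1 -0.8]
[-0.86  0.23 -0.24 -0.72 -0.93 -1.65]
```

View pics/w4.png

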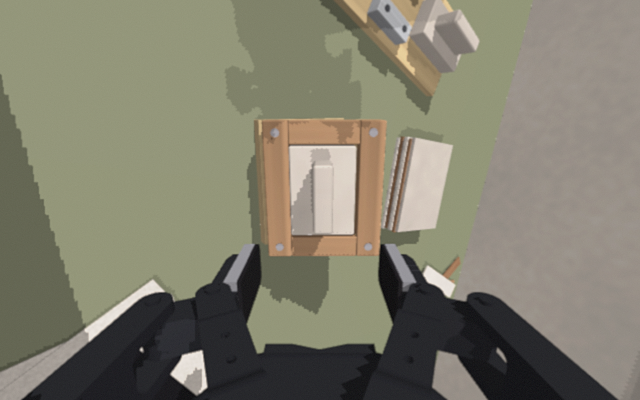

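Mould B is square in view: slab corners (290,145), (357,146), (355,235), (290,235), ridge at columns 313–333, narrow stamp past the rails at top right.

```bash
python3 - <<'E'
from kin import *
D=np.load("w4.npz");cal=dict(get_calibration("wrist"));cal["xyz"]=D["xyz"];cal["attitude"]=D["att"]
refine(D["im"],D["P"],(258,386,120,256),[455.3,-362.7,73.4],frame(36,13),cal,[(290,145),(357,146),(355,235),(290,235)])
K=np.load("k.npy");SG[:]=[int(K[8]),int(K[9])];k=K[:8]
for a in(0,3,6):
  for x in(1,-1):
    print(a,x,ik(pitched(frame(0,a),x,0),np.array([461.6,363.7,100]),k,[.9,.3,-.3,0,-1,-1.6])[0].round(2))
E
```

```text
plane tilt 36.06 az 13.41 n 14042
slab centre [ 457.5 -361.5   73. ] [62.6 89.7 66.2 90.7]
long axis az 103.1 xcomp [-0.226  0.974  0.004]
ridge h 29.8 N 1366 foot [ 456.7 -360.3   72.3]
ridge extents x,y 16.9 60.3
0 1 [ 0.68  0.4  -0.23 -0.62 -0.74 -3.1 ]
0 -1 [ 0.94  0.45 -0.26 -0.   -0.87 -0.94]
3 1 [ 0.69  0.41 -0.22 -0.58 -0.77 -3.1 ]
3 -1 [ 0.94  0.45 -0.26 -0.   -0.87 -0.89]
6 1 [ 0.71  0.41 -0.21 -0.54 -0.79 -3.1 ]
6 -1 [ 0.94  0.45 -0.26 -0.   -0.87 -0.84]
```

```bash
python3 - <<'E'
from h import *
F=frame(36,13.3);n=F[:,2];c=np.array([456.8,-361,72.7])
for h in (40,12,5.5): delta(tool(F,1),c+n*h)
E
```

```text
dt_cm [ 6.05  1.35 -7.91] rv [-0.6 -0.1 -0.4]
dt_cm [  7.65   1.73 -10.17] rv [-0.6 -0.1 -0.4]
dt_cm [  8.02   1.82 -10.7 ] rv [-0.6 -0.1 -0.4]
```

```bash
python3 -m creep '{"translation":[[3,0.7,-4],[6.05,1.35,-7.9],[6.05,1.35,-7.9],[6.9,1.55,-9],[7.6,1.7,-10.1],[7.6,1.7,-10.1],[7.6,1.7,-10.1]],"delta_rot":[[-0.6,-0.1,-0.4],[-0.6,-0.1,-0.4],[-0.6,-0.1,-0.4],[-0.6,-0.1,-0.4],[-0.6,-0.1,-0.4],[-0.6,-0.1,-0.4],[-0.6,-0.1,-0.4]],"hand":[6,6,6,6,6,6,6]}'
python3 - <<'E'
from h import *
F=frame(36,13.3);n=F[:,2];c=np.array([456.8,-361,72.7]);s=read_state()
delta(tool(F,1),c+n*5.5);print(F.T@(s["position"]-c))
E
```

```text
clock: 20.32
position: [447.8, -363.0, 81.3]
ee_rot: [0.592, 0.745, 0.243, 0.191]
contact_force: [0.5, -0.5, 0.2]
gripper_width: 60.1
grasp_force: 0.0
dt_cm [ 0.59  0.13 -0.42] rv [-0.2 -0.1  0.2]
[-2.41018523  0.12844567 12.40135887]
```

```bash
python3 -m creep '{"translation":[[0.3,0.07,-0.2],[0.55,0.13,-0.42],[0.55,0.13,-0.42],[0.55,0.13,-0.42]],"delta_rot":[[-0.2,-0.1,0.2],[-0.2,-0.1,0.2],[-0.2,-0.1,0.2],[-0.2,-0.1,0.2]],"hand":[6,6,6,6]}'
python3 - <<'E'
from h import *
F=frame(36,13.3);n=F[:,2];c=np.array([456.8,-361,72.7]);s=read_state()
delta(tool(F,1),c+n*5.5);print(F.T@(s["position"]-c))
E
```

```text
clock: 20.82
position: [453.4, -361.3, 76.7]
ee_rot: [0.59, 0.746, 0.243, 0.191]
contact_force: [0.1, -0.2, -0.3]
gripper_width: 59.8
grasp_force: 0.0
dt_cm [ 0.03 -0.04  0.05] rv [-0.   0.  -0.1]
[-0.4358564   0.45536615  5.22063484]
```

```bash
python3 -m creep '{"translation":[[0.03,0,0],[0.03,0,0],[0.03,0,0],[0.03,0,0],[0.03,0,0],[0.03,0,0]],"delta_rot":[[0,0,0],[0,0,0],[0,0,0],[0,0,0],[0,0,0],[0,0,0]],"hand":[1,1,1,1,1,1]}'
python3 - <<'E'
from h import *
F=frame(36,13.3);n=F[:,2]
for h in (5,10,20,35,50,70):print((n*h/10).round(2))
s=read_state();np.save("relB.npy",R.from_quat(s["ee_rot"]).as_matrix().T@F)
E
```

```text
clock: 21.58
position: [453.5, -361.5, 76.8]
ee_rot: [0.59, 0.746, 0.243, 0.192]
contact_force: [-2.4, -1.2, 1.2]
gripper_width: 17.3
grasp_force: 59.5
[-0.29 -0.07  0.4 ]
[-0.57 -0.14  0.81]
[-1.14 -0.27  1.62]
[-2.   -0.47  2.83]
[-2.86 -0.68  4.05]
[-4.   -0.95  5.66]
```

```bash
python3 -m creep '{"translation":[[-0.29,-0.07,0.4],[-0.57,-0.14,0.81],[-1.14,-0.27,1.62],[-2,-0.47,2.83],[-2.86,-0.68,4.05],[-4,-0.95,5.66],[-4,-0.95,10],[-4,-0.95,14]],"delta_rot":[[0,0,0],[0,0,0],[0,0,0],[0,0,0],[0,0,0],[0,0,0],[0,0,0],[0,0,0]],"hand":[1,1,1,1,1,1,1,1]}'
python3 - <<'E'
from kin import *
K=np.load("k.npy");SG[:]=[int(K[8]),int(K[9])];k=K[:8]
s=read_state();print(s["joints"].round(2))
T=frame(0,183)@np.load("relB.npy").T
delta(T,[461.6,363.7,150])
for a in(180,183):print(ik(frame(0,a)@np.load("relB.npy").T,np.array([461.6,363.7,150]),k,[.9,.4,-.3,0,-.9,-.9]))
im,P=grab("wrist");m=P[...,2]
D=np.load("top0.npz")["P"];Q=D[195:270,145:235].reshape(-1,3)
r=Q[(Q[:,2]>22)&(Q[:,2]<38)];print("rim",len(r),cv2.minAreaRect(r[:,:2].astype(np.float32)))
f=Q[(Q[:,2]>0)&(Q[:,2]<14)&(abs(Q[:,0]-461)<45)&(abs(Q[:,1]-363)<60)];print("floor z",np.median(f[:,2]))
E
```

```text
clock: 22.58
position: [412.6, -371.1, 218.8]
ee_rot: [0.59, 0.746, 0.242, 0.192]
contact_force: [1.3, -0.5, -2.7]
gripper_width: 17.2
grasp_force: 59.0
[-0.77  0.2  -0.2  -0.67 -0.92 -1.79]
dt_cm [ 4.9  73.48 -6.88] rv [-52.2  -7.4 161.9]
(array([ 9.41325858e-01,  3.91941105e-01, -1.99295614e-01,  4.50668818e-04,
       -9.80221835e-01, -9.40793716e-01]), np.float64(1.0103167140473074e-13))
(array([ 9.41343699e-01,  3.91927652e-01, -1.99332886e-01,  4.91774803e-04,
       -9.80177534e-01, -8.88474594e-01]), np.float64(1.0436038542068483e-13))
rim 435 ((460.6826477050781, 368.3892822265625), (131.0035400390625, 172.1399383544922), 5.671603202819824)
floor z 5.231548264687376
```

```bash
python3 - <<'E'
from kin import *
K=np.load("k.npy");SG[:]=[int(K[8]),int(K[9])];k=K[:8];rel=np.load("relB.npy")
s=read_state();j=s["joints"]
T1=frame(0,13.3)@rel.T;delta(T1,[430,-371,250])
for t in np.linspace(0,1,9):
    j,e=ik(frame(0,13.3+t*171.7)@rel.T,np.array([430+30*t,-371+738*t,250]),k,j);print(t,j.round(2),round(e,3))
E
```

```text
dt_cm [1.56 0.24 2.44] rv [-7.7 35.4 -0.2]
0.0 [-0.43  0.28 -0.1  -0.   -1.19 -2.48] 0.0
0.125 [-0.26  0.19 -0.22 -0.   -1.16 -2.28] 0.0
0.25 [-0.06  0.11 -0.31 -0.   -1.15 -2.1 ] 0.0
0.375 [ 0.15  0.07 -0.36 -0.   -1.14 -1.93] 0.0
0.5 [ 0.36  0.06 -0.37 -0.   -1.14 -1.77] 0.0
0.625 [ 0.55  0.08 -0.35 -0.   -1.14 -1.59] 0.0
0.75 [ 0.72  0.14 -0.28  0.   -1.15 -1.38] 0.0
0.875 [ 0.85  0.21 -0.19  0.   -1.17 -1.13] 0.0
1.0 [ 0.95  0.31 -0.05  0.   -1.21 -0.86] 0.0
```

```bash
python3 -m creep '{"translation":[[0.4,0,1],[0.8,0.1,2],[1.2,0.1,2.4],[1.6,0.2,2.4],[1.6,0.2,2.4],[1.6,0.2,2.4]],"delta_rot":[[-1.8,8.5,0],[-3.6,17,-0.1],[-5.4,25.5,-0.2],[-7.7,35.4,-0.2],[-7.7,35.4,-0.2],[-7.7,35.4,-0.2]],"hand":[1,1,1,1,1,1]}'
python3 -m creep '{"translation":[[0.4,4.3,0],[0.6,8.6,0],[0.8,13,0],[1,17.2,0],[1.2,21.5,0],[1.5,25.8,0],[1.6,30,0],[1.7,34,0]],"delta_rot":[[0,0,10],[0,0,20],[0,0,30],[0,0,40],[0,0,50],[0,0,60],[0,0,70],[0,0,80]],"hand":[1,1,1,1,1,1,1,1]}'
python3 -m creep '{"translation":[[0.2,4.3,0],[0.4,8.6,0],[0.6,13,0],[0.8,17.2,0],[1,21.5,0],[1.2,25.8,0],[1.3,30,0],[1.4,34,0]],"delta_rot":[[0,0,10],[0,0,20],[0,0,30],[0,0,40],[0,0,50],[0,0,60],[0,0,70],[0,0,80]],"hand":[1,1,1,1,1,1,1,1]}'
python3 - <<'E'
from h import *
delta(frame(0,185)@np.load("relB.npy").T,[460.7,367.5,100])
E
```

```text
clock: 23.38
position: [429.1, -368.6, 240.7]
ee_rot: [0.623, 0.782, 0.002, -0.005]
contact_force: [0.5, -0.5, -1.6]
gripper_width: 16.9
grasp_force: 59.4
clock: 24.38
position: [445.9, -28.5, 241.5]
ee_rot: [-0.027, 1.0, -0.001, -0.004]
contact_force: [-0.1, 0.5, -2.2]
gripper_width: 16.5
grasp_force: 59.5
clock: 25.38
position: [460.7, 311.2, 241.5]
ee_rot: [-0.664, 0.748, -0.004, -0.002]
contact_force: [0.5, 0.7, -2.4]
gripper_width: 16.7
grasp_force: 59.5
dt_cm [ -0.     5.63 -14.15] rv [ 0.4  0.2 11.9]
```

```bash
python3 -m creep '{"translation":[[0,2.5,-2],[0,5.6,-5],[0,5.6,-10],[0,5.6,-14],[0,5.6,-14],[0,5.6,-14]],"delta_rot":[[0,0,6],[0.4,0.2,11.9],[0.4,0.2,11.9],[0.4,0.2,11.9],[0.4,0.2,11.9],[0.4,0.2,11.9]],"hand":[1,1,1,1,1,1]}'
python3 - <<'E'
from h import *
delta(frame(0,185)@np.load("relB.npy").T,[460.7,367.5,100])
im,P=grab("wrist");np.savez("w5.npz",im=im,P=P);cv2.imwrite("pics/w5.png",im[...,::-1])
E
```

```text
clock: 26.12
position: [462.2, 367.5, 103.0]
ee_rot: [0.736, -0.677, 0.001, -0.001]
contact_force: [-0.2, -1.1, -1.0]
gripper_width: 16.5
grasp_force: 59.5
dt_cm [-0.15 -0.   -0.3 ] rv [-0.   0.2  0.2]
```

View pics/w5.png

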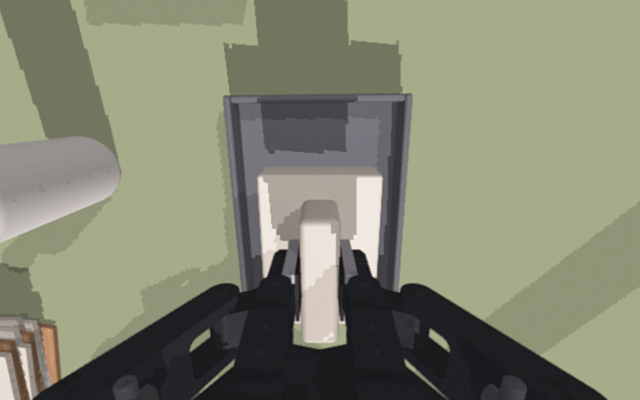

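The stamp (columns 259–382) is centred and parallel in the tray (229–412), with the bottle well clear. Lower it.

```bash
python3 -m creep '{"translation":[[0,0,-2.5],[0,0,-4.5],[0,0,-5.7],[0,0,-6.2],[0,0,-6.4],[0,0,-6.5],[0,0,-6.5]],"delta_rot":[[0,0,0],[0,0,0],[0,0,0],[0,0,0],[0,0,0],[0,0,0],[0,0,0]],"hand":[1,1,1,1,1,1,1]}'
```

```text
clock: 27.05
position: [460.8, 367.4, 36.1]
ee_rot: [0.736, -0.677, 0.001, 0.001]
contact_force: [1.4, 0.3, -2.1]
gripper_width: 17.0
grasp_force: 59.7
```

```bash
python3 -m creep '{"translation":[[0,0,-0.06],[0,0,-0.12],[0,0,-0.12]],"delta_rot":[[0,0,0],[0,0,0],[0,0,0]],"hand":[1,1,1]}'; python3 -m creep '{"translation":[[0,0,-0.06],[0,0,-0.12],[0,0,-0.12]],"delta_rot":[[0,0,0],[0,0,0],[0,0,0]],"hand":[1,1,1]}'
```

```text
clock: 27.42
position: [460.7, 367.1, 34.5]
ee_rot: [0.736, -0.677, 0.001, 0.001]
contact_force: [-0.3, 0.8, -2.7]
gripper_width: 16.9
grasp_force: 59.7
clock: 27.8
position: [460.8, 367.1, 34.2]
ee_rot: [0.736, -0.676, 0.001, 0.001]
contact_force: [-1.8, -1.9, 4.0]
gripper_width: 17.2
grasp_force: 60.6
```

```bash
python3 -m creep '{"translation":[[0,0,0],[0,0,0],[0,0,0],[0,0,0],[0,0,3],[0,0,9],[0,0,15],[0,0,20]],"delta_rot":[[0,0,0],[0,0,0],[0,0,0],[0,0,0],[0,0,0],[0,0,0],[0,0,0],[0,0,0]],"hand":[2.5,4,4,4,4,4,4,4]}'
python3 -m creep '{"translation":[[-2,-5,4],[-2,-10,4],[-2,-15,4],[-2,-20,4],[-2,-20,4],[-2,-20,4]],"delta_rot":[[0,0,0],[0,0,0],[0,0,0],[0,0,0],[0,0,0],[0,0,0]],"hand":[4,4,4,4,4,4]}'
python3 - <<'E'
from h import *
D=np.load("top0.npz")["P"];im,P=grab("top");
y=np.radians(-13.7);g=np.array([np.cos(y),np.sin(y),0]);gx=np.array([np.sin(y),-np.cos(y),0]);p0=np.array([557.1,-116.3,0])
Q=P-p0;Z=P[...,2];m=(Z>30)&(Z<44)&(Q@g>35)&(Q@g<150)&(abs(Q@gx)<45);print("narrow",m.sum(),np.median(Z[m]),cv2.minAreaRect(np.c_[(Q@gx)[m],(Q@g)[m]].astype(np.float32)))
m=(Z>24)&(Z<36)&(abs(P[...,0]-460)<52)&(abs(P[...,1]-367)<65);A=P[m];c=A.mean(0);n=np.linalg.svd(A-c,full_matrices=False)[2][2]
print("wide",m.sum(),c,n,cv2.minAreaRect(A[:,:2].astype(np.float32)))
for nm,(a,b,c0,d) in dict(bottle=(145,178,170,210),jar=(243,278,266,302),sheets=(130,178,405,468)).items():
    k=lambda X:np.nanmean(X[a:b,c0:d][X[a:b,c0:d][...,2]>20],0).round(1)
    print(nm,k(D),k(P))
s=read_state();print(s["position"],s["clock"],s["contact_force"])
cv2.imwrite("pics/t9.png",im[...,::-1])
E
```

```text
clock: 28.8
position: [460.8, 367.3, 236.0]
ee_rot: [0.736, -0.677, 0.001, 0.0]
contact_force: [0.7, 1.3, -0.7]
gripper_width: 40.2
grasp_force: 0.0
clock: 29.55
position: [440.8, 167.2, 273.5]
ee_rot: [0.736, -0.677, 0.001, 0.001]
contact_force: [0.6, -0.2, -1.0]
gripper_width: 40.3
grasp_force: 0.0
narrow 406 35.813196688743346 ((-1.115926742553711, 91.04815673828125), (52.274620056152344, 91.22064208984375), 0.2718217670917511)
wide 82 [473.21238571 402.89013999  29.17107327] [-0.02807938 -0.09702643 -0.99488563] ((468.699462890625, 405.40484619140625), (29.925321578979492, 65.81908416748047), 59.93153381347656)
bottle [645.4 346.7 104.8] [645.5 346.8 104.8]
jar [377.8  97.2  65.8] [377.7  97.3  65.9]
sheets [ 686.5 -343.6   29.6] [ 686.3 -343.6   29.5]
[440.85844552 167.65642353 273.29881372] 29.6 [0.10956227 0.12698595 0.57548404]
```

View pics/t9.png

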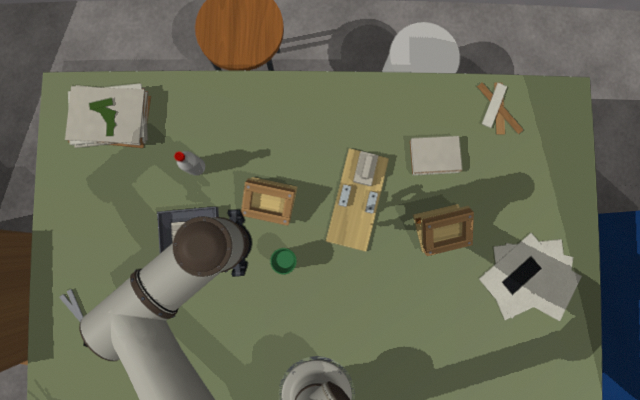

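Narrow stamp sits past the rails (gy 91) and the other objects haven't moved. The arm hides the tray, so I move further off and check the wide stamp numerically.

```bash
python3 -m creep '{"translation":[[0,-5,0],[0,-10,0],[0,-15,0],[0,-20,0],[0,-25,0],[0,-25,0],[0,-25,0]],"delta_rot":[[0,0,0],[0,0,0],[0,0,0],[0,0,0],[0,0,0],[0,0,0],[0,0,0]],"hand":[4,4,4,4,4,4,4]}'
python3 - <<'E'
from h import *
im,P=grab("top");Z=P[...,2]
m=(Z>20)&(Z<40)&(im.min(2)>95)&(abs(P[...,0]-460)<52)&(abs(P[...,1]-367)<65);A=P[m];c=A.mean(0);n=np.linalg.svd(A-c,full_matrices=False)[2][2]
print("wide slab",m.sum(),c.round(1),n.round(3),np.median(A[:,2]),cv2.minAreaRect(A[:,:2].astype(np.float32)))
r=P[(Z>45)&(abs(P[...,0]-460)<52)&(abs(P[...,1]-367)<65)];print("ridge",len(r),r.mean(0).round(1),np.median(r[:,2]))
E
```

```text
clock: 30.48
position: [441.1, -82.2, 273.0]
ee_rot: [0.737, -0.676, 0.001, 0.001]
contact_force: [0.7, 0.6, 0.6]
gripper_width: 40.4
grasp_force: 0.0
wide slab 510 [457.4 367.4  29.1] [ 0.01  -0.001  1.   ] 28.994759365999926 ((457.9923095703125, 369.1041564941406), (63.31712341308594, 88.84842681884766), 5.104035377502441)
ridge 150 [458.2 367.   58.3] 58.601994646230764
```

Wide slab top is at z = 29, flat and centred in the tray. Hand in.

```bash
python3 -c "
from bench import job_done
print(job_done())"
```

```text
the job is handed in; nothing more can be done
None
```

The job is handed in at about 30.5 s; the result was not reported back. The narrow stamp was slid between the rails without being lifted and lies flat about 91 mm past their middle; the wide one lies flat, ridge up, in the centre of the tray, and the bottle, jar and sheets have not moved.

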